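# Hang a tool ledge on the slotted bench panel

### The job

Pick up the yellow tool ledge and hang it on the grey slotted panel: hook both of its steel tabs into the two slots, then press it straight down until the red spring latch has been pushed back and snaps out again through the window in the ledge's back plate, so that it sits fully home and locked. Press firmly but feel for it, never pushing on the panel with more than about 20 N, then let go. Leave the multimeter, the jar and the screwdriver where they are.

Things in the scene. Friction and masses are not known exactly. Their poses are not given: they have to be found in the camera images.
- stand: Fixed dark steel stand: plinth behind, its top 12 mm above the origin, two posts, and in front an upright grey slotted panel, 136 mm wide, 4 mm thick, from z = 17 to 130 mm. z up, y along the panel, +x out of the panel's front face (x = 0), away from the plinth. The panel with slots and latch may be screwed on up to 5 mm off nominal in y and 8 mm in z, fixed in a run; this pose does not show it; x is true.
- seat (a point): On the stand, axes as the stand's, at its x = 0, y = 0, z = 35 mm: where the origin of bracket lies, axes alike, when it hangs fully home (nominal: the panel's hidden shift, up to 5 mm in y and 8 mm in z, comes on top). The tabs enter the slots with the bracket 20 to 28 mm above home.
- slots (a point): On the stand, nominal middle of the two slots, on the panel's front face (z = 99 mm of the stand). The slots go right through at y = -30 and +30 mm from here, each 8 mm wide (y) and 36 mm high, free space behind. True slots: up to 5 mm off in y and 8 mm in z; feel for them.
- latch (a joint): Red spring latch between the slots, 16 mm wide, 6 mm proud of the panel, sloping top, flat underside, 9.5 to 18.5 mm above the true home level. Value in m: 0 sprung out, up to 0.0085 pushed in. The hooked bracket's bottom bar wedges it back 2 to 6 mm on the way down (5 to 20 N); 1.5 mm above home it snaps out through the window over the bar and the bracket can no longer be lifted.
- bracket: Loose yellow tool ledge, 0.25 to 0.5 kg, standing upright. Origin: back face of its back plate, mid-width, at the underside. z up, -x where the tabs point, y along the plate. Plate x 0 to 4, 90 mm wide, 70 high, with a window (y -12 to 12, z 8 to 24 mm) over an 8 mm bottom bar. Shelf out to x = 76 mm, 4 mm thick, rims up to 14 mm.
- bracket_grip (a point): Grip point of the yellow ledge, in its upright fin, at x = 29, y = 0, z = 62 mm of the ledge, axes alike. The fin is 10 mm thick (y), from x = 12 to 46 mm, its top at z = 76 mm.
- tabs (a point): Midway between the ledge's two steel hook tabs, on the back face of the plate, z = 40 mm of the ledge (mid-height of the tabs), axes alike. Tabs at y = -30 and +30 mm, 5 mm thick, round-nosed, reaching 14.5 mm behind the plate (-x): stem z 46 to 54, hook down to z = 26 mm; gap between hook and plate 6.5 mm, for the 4 mm panel.
- meter_center (a point): Centre of the loose orange multimeter, 150 x 75 x 35 mm, lying flat, length along its x. Not to be disturbed.
- jar_center (a point): Centre of the small amber jar, 50 mm across, 60 mm high. Not to be disturbed.
- driver_grip (a point): Handle of the blue screwdriver lying on the bench. Not to be disturbed.
Not all that is in view belongs to the job. Of the things that look like the bracket, the smallest one is meant.

How it is judged:
By the outcome, as a careful person would: the job done as asked, in the order asked, and still so for the second after the job is handed in, with the robot touching nothing.
It also fails if it takes over 67 s, if anything falls off the work surface, if the arm or the gripper's body presses on something with over 40 N, if the wrist force passes 120 N, or if a joint passes its speed limit or range.

### The arm

A 6-joint arm with a two-finger parallel gripper is mounted at the origin on the work surface. World frame = base frame: x ahead of the robot, y to its left, z up, the work surface at z = 0. Lengths are in mm, angles in rad, forces in N, time in s.
With the tool pointing down it reaches from about 275 to 750 mm from the base axis. Payload 10.2 kg.
Tool frame: the origin (TCP) lies on the front face of the gripper's body, between the roots of the fingers; the fingertips stand 73 mm ahead of it and the grasp point (between the pads) lies 54 mm ahead of it; z points along the fingers, y is the line along which they close (so a half turn about z gives the same grasp; the last joint's range is limited). The gripper opens to 85 mm and grips with 20 to 120 N. Pads are 22 mm wide; open, the fingers measure 114 mm over their backs; the gripper's body (76 mm by 85 mm) begins 54 mm behind the grasp point. The pads swing forward as they close: fully open they stand 13 mm farther back than shut.
Start: joints at [0.944, 0.313, 1.498, -0, 1.331, -0.223], TCP at [206.294, 482.778, 303.894] pointing down, gripper open.
Joint ranges: [-2.94, 2.94], [-0.97, 2.17], [0.19, 2.56], [-1.23, 4.37], [0.02, 3.11], [-2.88, 2.88]. Speed limits (rad/s): [2.39, 2.39, 3.01, 3.14, 3.14, 3.14].

### API

Orientations are given as a unit quaternion [w, x, y, z].
In Python, from rig import * gives the robot as it stands.
- The arm moves only by the tool step_arm, never from a script. Its argument "plan" is a list of rows, each an object with "offset": the shift along the tool's x, y, z in cm, a list of three; "rot": the turn, a rotation vector about the tool's x, y, z in degrees, a list of three; "gripper": the finger opening in cm, from 0 to 8.54. In form: [{"offset": [x, y, z], "rot": [wx, wy, wz], "gripper": gripper}, ...]. A call has 1 to 12 rows; each row is the pose to reach, as a shift and turn from the pose commanded when the call began, along the tool's axes at that moment; what a row does not reach only later rows make up. A row lasts 1/10 s, in which the tool goes at most 50 mm and 8.59 degrees, less where a joint would pass 70% of its speed; a pose out of reach is approached as far as the arm can. A call with a gripper value outside its range is refused whole. The fingers move at their own pace and stop on an object; "squeeze" is the grip in N (left out, the last holds). Time passes only in rows, so rows that repeat a pose let the fingers close. It gives the time, the measured TCP pose, the force, the opening and the grip force at its end, in the units of the state.
- sense(): the state, without advancing time (a new reading comes with each control period).
- capture(name): name is "side" or "top"; returns a dict with "color" (400x640x3 uint8, red, green, blue), "depth" (400x640 float32, mm along the optical axis (not along the pixel's ray), 0 where there is no reading), "vertical_fov" (degrees; the focal length in pixels is half the picture's height over the tangent of half this angle, whatever the lens; pixels are square), "cx", "cy" (the principal point, pixels), "rvec" (rotation vector, rad) and "tvec" (3), from world to camera coordinates, as OpenCV has them. Camera axes: x right, y down, z forward; pixel columns grow to the right and rows downward; lengths in mm; the calibration is good to about 2 mm. A picture is of the moment at which its call begins.
- finish_job(): hands the job in; it is judged then, once.
The state is a dict: "time_s": time; "joints": joint angles; "dq": joint speeds; "tau": joint torques, N m; "eef_pos": TCP position; "ee_rot": TCP orientation; "force": force on the tool from outside, world axes, zero at the start; "wrist_torque": the same for the moment, N m; "grip_width": opening from 0.0 (shut) to 1.0 (fully open); "grip_force": force on a finger pad.
Only numpy, scipy, OpenCV 4.12 (cv2) and the standard library are available. Lean on these libraries where they do the work, as an engineer would, in place of code of your own. Each camera call takes 0.05 s, during which the arm holds its last target. There are 200 camera calls.

## Working session

There is one attempt and no reset: what is moved stays moved. The work goes in short steps, Python scripts to look and compute and a tool call to move; the robot and the scene stay as the last step left them, time stands still between calls to the robot, and variables do not carry over. Pictures are saved under pics/ and viewed, at most 10 in all, crops included, and the job is handed in when it is done.

Besides the shell and the picture viewer there is one more tool, called after "Request:" in YAML: its name, and indented under it one key for each argument. step_arm: Moves the arm, as the interface text tells. Its arguments: {"type":"object","properties":{"plan":{"type":"array"},"squeeze":{"type":"number"}},"required":["plan"]}

```bash
mkdir -p pics; cat > h.py <<'E'
from rig import *
import numpy as np, cv2
def cam(n):
    c=capture(n); h=c["color"].shape[0]
    c["f"]=h/2/np.tan(np.radians(c["vertical_fov"])/2)
    c["R"]=cv2.Rodrigues(np.array(c["rvec"],float))[0]; c["t"]=np.array(c["tvec"],float).ravel()
    return c
def cloud(c):
    d=c["depth"].astype(float); v,u=np.mgrid[:d.shape[0],:d.shape[1]]
    P=np.stack([(u-c["cx"])/c["f"]*d,(v-c["cy"])/c["f"]*d,d],-1)
    W=(P-c["t"])@c["R"]; W[d==0]=np.nan
    return W
def save(c,n): cv2.imwrite(n,cv2.cvtColor(c["color"],cv2.COLOR_RGB2BGR))
E
python3 - <<'E'
from h import *
s=sense(); print(s)
ims=[]
for n in("side","top"):
    c=cam(n); save(c,f"pics/{n}0.png"); print(n,c["f"],c["cx"],c["cy"],-c["R"].T@c["t"],c["R"].round(3).tolist())
    np.savez(f"{n}0.npz",**{k:c[k] for k in("color","depth","f","cx","cy","R","t")})
E
```

```text
{'time_s': 0.0, 'joints': array([ 9.43602988e-01,  3.13440512e-01,  1.49847216e+00,  1.46192170e-05,
        1.33097726e+00, -2.23383956e-01]), 'dq': array([-0.00251364,  0.00153281, -0.00030699, -0.00053036, -0.00060234,
        0.00151154]), 'tau': array([-1.92008392e-04, -4.12268221e+01, -2.59742671e+01, -1.77320512e-04,
        4.19973512e-03,  2.05705192e-05]), 'eef_pos': array([206.18240963, 482.63110139, 303.32666238]), 'ee_rot': array([-2.74083691e-04,  2.00537357e-01,  9.79685841e-01, -5.87926575e-04]), 'force': array([ 0.33539149, -0.40149458,  0.9852931 ]), 'wrist_torque': array([-0.03243502, -0.03663984, -0.0303208 ]), 'grip_force': 0.0, 'grip_width': 0.9987957662704073}
side 393.940181143915 324.6544140491024 199.50869609471172 [ -72.80518322 -739.28609656  679.17968799] [[0.73, -0.683, 0.009], [-0.355, -0.391, -0.849], [0.584, 0.617, -0.528]]
top 363.7909949734513 317.70084171769986 197.467519236993 [452.58654417 -47.4970971  914.95749124] [[0.021, -1.0, -0.004], [-0.991, -0.02, -0.134], [0.134, 0.007, -0.991]]
```

View pics/side0.png

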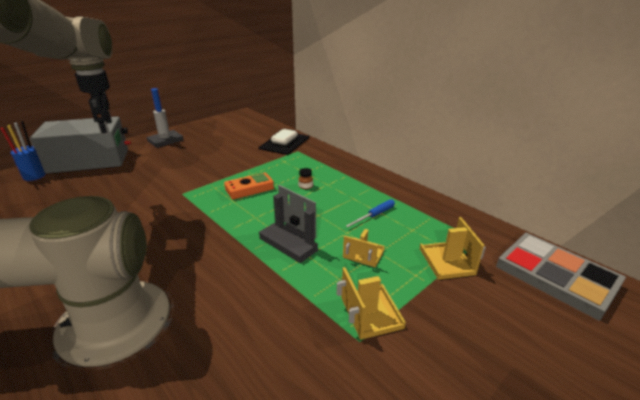

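View pics/top0.png

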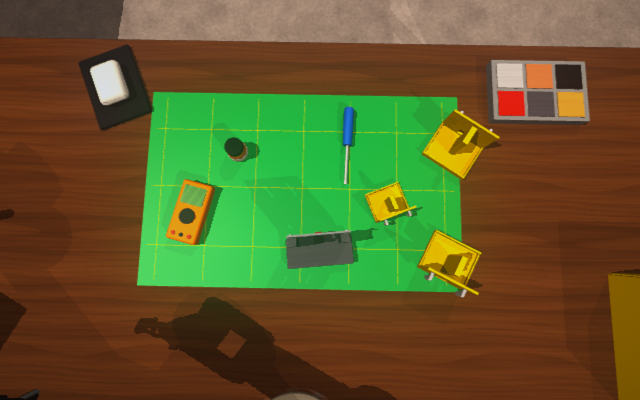

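The three yellow ledges in the top view are at (388,203), (460,145) and (450,262). The one at (388,203) is clearly the smallest; in the side view it is at (362,250). The stand is at (320,250) top and its panel faces away from the robot. Next I'll confirm with a crop and measure.

```bash
python3 - <<'E'
from h import *
C={}
for n in("top","side"):
    z=np.load(n+"0.npz"); c={k:z[k] for k in z}; c["cx"]=float(c["cx"]);c["cy"]=float(c["cy"]);c["f"]=float(c["f"]); C[n]=c
    W=cloud(c); hsv=cv2.cvtColor(c["color"],cv2.COLOR_RGB2HSV)
    m=cv2.inRange(hsv,(18,110,60),(32,255,255))
    k,l,st,ce=cv2.connectedComponentsWithStats(m)
    for i in range(1,k):
        if st[i,4]<150: continue
        P=W[l==i]; P=P[~np.isnan(P[:,0])]
        print(n,ce[i].round(),st[i,4],"z",np.percentile(P[:,2],[2,50,98]).round(1),"med",np.median(P,0).round(1))
        if n=="top" and np.linalg.norm(ce[i]-[388,203])<25:
            for lo,hi in((0,10),(10,30),(30,64),(64,73),(73,85)):
                Q=P[(P[:,2]>lo)&(P[:,2]<hi)]
                if len(Q)>4:
                    r=cv2.minAreaRect(Q[:,:2].astype(np.float32)); print(lo,hi,len(Q),Q.mean(0).round(1),[np.round(a,1) for a in r])
    # stand
    g=cv2.inRange(hsv,(0,0,0),(179,90,140))
    box=(W[...,0]>300)&(W[...,0]<500)&(W[...,1]>-170)&(W[...,1]<50)&(g>0)
    for lo,hi in((5,18),(18,100),(120,140)):
        Q=W[box&(W[...,2]>lo)&(W[...,2]<hi)]
        if len(Q)>4:
            r=cv2.minAreaRect(Q[:,:2].astype(np.float32)); print(n,"stand",lo,hi,len(Q),Q.mean(0).round(1),[np.round(a,1) for a in r])
a=cv2.resize(C["top"]["color"][150:310,270:500],None,fx=2.6,fy=2.6,interpolation=2)
b=cv2.resize(C["side"]["color"][170:290,240:420],None,fx=3,fy=3,interpolation=2)
o=np.zeros((600,800,3),np.uint8); a=cv2.resize(a,(400,278)); o[:278,:400]=a; b=cv2.resize(b,(400,267)); o[300:567,:400]=b
cc=cv2.resize(C["side"]["color"][170:290,320:440],(400,400),interpolation=2); o[:400,400:]=cc
cv2.imwrite("pics/crop1.png",o[...,::-1])
E
```

```text
top [571. 104.] 635 z [30.1 33.3 36.5] med [ 822.7 -675.7   33.3]
top [458. 144.] 2853 z [  1.7  10.  102.7] med [ 715.5 -385.2   10. ]
top [186. 216.] 981 z [32.6 35.9 39.7] med [511.5 281.4  35.9]
top [387. 202.] 1100 z [ 2.1  6.1 77.3] med [ 565.5 -211.1    6.1]
0 10 788 [ 569.7 -212.3    5.3] [array([ 567. , -215.2]), array([73.1, 92.3]), np.float64(21.8)]
10 30 111 [ 573.8 -206.4   15.1] [array([ 567.2, -213.4]), array([75.2, 90.1]), np.float64(22.4)]
30 64 54 [ 551.9 -212.5   47.9] [array([ 532.9, -222.8]), array([62.7, 59.8]), np.float64(65.7)]
64 73 69 [ 538.1 -224.5   70.6] [array([ 553.4, -219.8]), array([44.5, 88.2]), np.float64(22.3)]
73 85 74 [ 557.1 -217.1   76.5] [array([ 553.8, -219.4]), array([45.8, 65.1]), np.float64(24.2)]
top [450. 260.] 2288 z [  1.6   8.4 103.5] med [ 428.3 -355.4    8.4]
top [626. 332.] 3413 z [ 2.9 40.7 83. ] med [ 277.6 -755.6   40.7]
top stand 18 100 1654 [439.3 -47.3  27.9] [array([443.8, -46.9]), array([ 71.2, 158.4]), np.float64(6.0)]
top stand 120 140 189 [469.  -44.5 124.9] [array([468.4, -44.2]), array([ 19.9, 135.6]), np.float64(5.9)]
side [455. 253.] 2359 z [  0.8  18.2 102.2] med [ 711.5 -400.5   18.2]
side [362. 250.] 858 z [ 1.9 36.2 76.5] med [ 538.6 -231.    36.2]
side [371. 307.] 2579 z [  1.3  18.4 102.8] med [ 411.3 -374.1   18.4]
side [589. 290.] 504 z [30.4 32.9 35.1] med [ 821.1 -678.1   32.9]
side stand 5 18 201 [421.1 -80.   11.9] [array([414.4, -67.1]), array([ 64.8, 168.7]), np.float64(29.3)]
side stand 18 100 1844 [452.6 -53.8  44.8] [array([442.4, -50.1]), array([ 77.9, 160.5]), np.float64(6.3)]
side stand 120 140 287 [475.7 -52.6 128.7] [array([470. , -47.5]), array([ 28.1, 134.9]), np.float64(5.6)]
```

View pics/crop1.png

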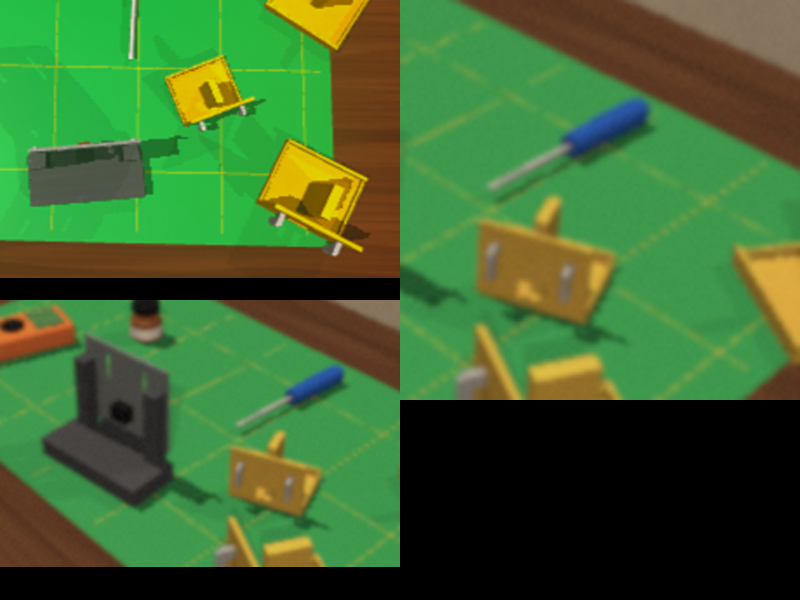

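The crop confirms it: the small ledge at (388,203) is about 76 mm high with a 90 mm plate, while the others reach about 103 mm. Next I'll refine both poses.

```bash
python3 - <<'E'
from h import *
def ld(n):
    z=np.load(n+"0.npz"); return {k:(z[k] if z[k].ndim else float(z[k])) for k in z}
def rot(P,a):
    c,s=np.cos(a),np.sin(a); return np.c_[P[:,0]*c+P[:,1]*s,-P[:,0]*s+P[:,1]*c,P[:,2]]
pc=lambda v:np.percentile(v,[1,5,50,95,99]).round(1)
for n in("top","side"):
    c=ld(n); W=cloud(c); hsv=cv2.cvtColor(c["color"],cv2.COLOR_RGB2HSV)
    m=cv2.inRange(hsv,(18,110,40),(32,255,255))>0
    b=m&(np.hypot(W[...,0]-560,W[...,1]+213)<75)
    P=W[b]
    if n=="side":
        # plate back face plane
        Q=P[(P[:,2]>12)&(P[:,2]<68)]
        for _ in range(4):
            A=np.c_[Q[:,1],Q[:,2],np.ones(len(Q))]; k=np.linalg.lstsq(A,Q[:,0],rcond=None)[0]; Q=Q[abs(Q[:,0]-A@k)<4]
        print("side plate yaw",np.degrees(np.arctan(-k[0])),len(Q),"tilt",k[1])
    a=np.radians(22); B=rot(P,a)
    for lo,hi in((2,9),(30,66),(73.5,82)):
        Q=B[(B[:,2]>lo)&(B[:,2]<hi)]; print(n,lo,hi,len(Q),"x",pc(Q[:,0]),"y",pc(Q[:,1]))
    if n=="top":
        Q=P[(P[:,2]>64)&(P[:,2]<73)]
        r=rot(Q,a); Q=Q[r[:,0]<np.percentile(r[:,0],70)]
        print("platetop fit yaw", np.degrees(np.arctan(-np.polyfit(Q[:,1],Q[:,0],1)[0])))
    # stand
    s=(W[...,0]>380)&(W[...,0]<520)&(W[...,1]>-140)&(W[...,1]<50)
    a=np.radians(5.8)
    Q=W[s&(W[...,2]>(122 if n=="top" else 60))&(W[...,2]<150)]
    for _ in range(5):
        f=np.polyfit(Q[:,1],Q[:,0],1); r=Q[:,0]-np.polyval(f,Q[:,1]); Q=Q[abs(r-np.median(r))<(6 if n=="top" else 4)]
    print(n,"panel yaw",np.degrees(np.arctan(-f[0])),len(Q))
    S=rot(W[s],a)
    for lo,hi in((2,9),(25,34),(60,90),(100,122),(122,140)):
        Q=S[(S[:,2]>lo)&(S[:,2]<hi)]
        if len(Q)>5: print(n,"stand",lo,hi,len(Q),"x",pc(Q[:,0]),"y",pc(Q[:,1]),"z",pc(Q[:,2]))
    # see-through slot: pixels inside panel quad in side view
    if n=="side":
        uv=(W-0)[170:260,265:325]
        sub=hsv[180:245,270:322]
        big=cv2.resize(c["color"][180:262,255:325],None,fx=8,fy=7,interpolation=0); cv2.imwrite("pics/slot.png",big[...,::-1])
E
```

```text
top 2 9 751 x [413.5 415.8 450.7 478.7 481. ] y [-454.  -451.4 -405.  -373.  -369.9]
top 30 66 55 x [407.8 408.2 433.1 451.4 453.1] y [-444.5 -406.9 -406.1 -366.5 -366.3]
top 73.5 82 67 x [409.2 420.8 436.1 452.5 453.9] y [-425.6 -415.3 -410.7 -406.  -400.1]
platetop fit yaw 22.28048626854053
top panel yaw 6.182218971826441 158
top stand 2 9 808 x [369.  375.4 467.  510.3 516. ] y [-1.858e+02 -1.800e+02 -8.980e+01 -1.000e-01  6.200e+00] z [2.  2.1 2.9 4.7 5.7]
top stand 25 34 1313 x [401.1 403.5 429.9 459.7 468. ] y [-169.4 -161.7  -90.3  -19.6  -13.4] z [25.1 25.2 26.8 29.1 30.2]
top stand 60 90 112 x [451.6 455.2 464.8 479.2 480.1] y [-150.1 -139.2  -91.8  -43.2  -43. ] z [64.2 65.7 77.8 84.7 89.7]
top stand 100 122 28 x [451.4 451.8 463.6 471.4 471.7] y [-145.7 -140.6  -79.9  -42.   -30.2] z [100.7 102.2 114.5 121.7 121.9]
top stand 122 140 182 x [451.7 452.5 462.3 471.3 471.5] y [-158.6 -157.1 -110.5  -25.7  -23.9] z [122.1 122.4 124.5 128.8 137.5]
side plate yaw 21.7339129731585 250 tilt -0.060360362362004594
side 2 9 154 x [404.9 406.1 417.6 478.3 482.7] y [-458.3 -457.7 -429.5
[... 151 characters left out ...]
4] y [-418.2 -417.8 -413.2 -409.4 -408.6]
side panel yaw 5.958425286243692 728
side stand 2 9 341 x [369.  375.1 399.6 495.2 502.5] y [-187.6 -181.2 -138.3  -18.4    3.1] z [2.  2.1 3.  7.6 8.9]
side stand 25 34 781 x [399.8 402.5 432.1 464.3 468.8] y [-172.3 -166.8  -98.4  -24.6  -15.9] z [25.  25.2 26.6 29.6 33.3]
side stand 60 90 426 x [449.5 450.2 462.4 472.4 473.1] y [-162.3 -161.3  -95.1  -36.4  -27.2] z [60.4 61.6 75.8 88.3 89.4]
side stand 100 122 298 x [449.5 450.2 469.9 473.  474.3] y [-162.9 -161.4  -93.4  -36.   -27.4] z [100.1 100.8 111.2 120.5 121.4]
side stand 122 140 276 x [449.7 452.8 470.8 473.1 474.4] y [-161.7 -160.2 -101.   -30.9  -25.5] z [122.3 122.8 128.  138.6 139.3]
```

View pics/slot.png

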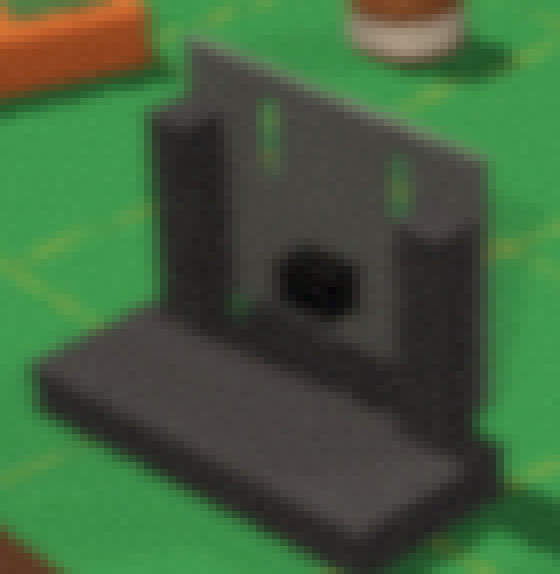

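The slots show green through the panel at side px (288.5, 194–205) and (305, 202–211). Plinth top reads about 27 mm, so the stand origin is near z = 15. The panel top at about 139 mm suggests a downward shift of around 5 mm. Next I'll cast the slot rays and work out the pre-grasp move.

```bash
cat >> h.py <<'E'
from scipy.spatial.transform import Rotation as Rt
def Rq(q): return Rt.from_quat([q[1],q[2],q[3],q[0]])
def delta(p,yaw,cp=None,cq=None):
    """offset cm / rot deg for tool down, tool y at world angle yaw (deg), TCP at p"""
    s=sense(); cp=s["eef_pos"] if cp is None else np.array(cp); R=Rq(s["ee_rot"] if cq is None else cq)
    y=np.radians(yaw); ey=np.array([np.cos(y),np.sin(y),0]); ez=np.array([0,0,-1.]); ex=np.cross(ey,ez)
    T=Rt.from_matrix(np.c_[ex,ey,ez])
    return (R.inv().apply(np.array(p)-cp)/10).round(3),np.degrees((R.inv()*T).as_rotvec()).round(2)
E
python3 - <<'E'
from h import *
z=np.load("side0.npz"); c={k:(z[k] if z[k].ndim else float(z[k])) for k in z}; W=cloud(c)
a=np.radians(6); M=np.array([[np.cos(a),np.sin(a),0],[-np.sin(a),np.cos(a),0],[0,0,1]])
S=W@M.T
Q=S[(S[...,1]>-118)&(S[...,1]<-75)&(S[...,2]>60)&(S[...,2]<130)&(abs(S[...,0]-468)<15)]
print("back face x",np.percentile(Q[:,0],[10,50,90]),len(Q))
hsv=cv2.cvtColor(c["color"],cv2.COLOR_RGB2HSV)
o=M@(-c["R"].T@c["t"])
def cast(u,v,x):
    d=M@c["R"].T@np.array([(u-c["cx"])/c["f"],(v-c["cy"])/c["f"],1]); return o+d*(x-o[0])/d[0]
sat=hsv[...,1].astype(float); 
for (u0,u1,v0,v1) in((285,293,190,207),(302,309,197,214)):
    w=np.clip(sat[v0:v1,u0:u1]-70,0,None); vv,uu=np.mgrid[v0:v1,u0:u1]
    col=w.sum(1); rows=np.where(col>0.5*np.percentile(col,80))[0]+v0
    u=(w*uu).sum()/w.sum(); vm=(w*vv).sum()/w.sum()
    print("slot",u,vm,rows.min(),rows.max(),"->",cast(u,vm,469),cast(u,rows.min()-.5,469)[2],cast(u,rows.max()+.5,469)[2])
# panel corner pixels: top edge z ; knob
for n,uv in(("topL",(255+190/8,180+42/7)),("topR",(255+488/8,180+155/7)),("knob",(255+318/8,180+282/7))): print(n,cast(*uv,469))
print(delta((559,-218.5,216),-68)); print(delta((559,-218.5,116),-68))
E
```

```text
back face x [455.64164169 470.54698402 472.10536538] 292
slot 288.69711538461536 196.79567307692307 190 202 -> [469.         -71.85783596 129.72203656] 152.7834624740682 111.28888625053503
slot 305.4881266490765 203.2084432717678 197 209 -> [ 469.         -133.451065    135.46421679] 155.88812738854654 115.8973373037818
topL [469.         -34.90516556 148.77230616]
topR [ 469.         -169.89326551  154.0059055 ]
knob [469.         -91.60297519  62.5631283 ]
(array([-59.997, -50.602,   8.78 ]), array([-5.0000e-02,  7.0000e-02,  1.3486e+02]))
(array([-60.   , -50.591,  18.78 ]), array([-5.0000e-02,  7.0000e-02,  1.3486e+02]))
```

```bash
python3 - <<'E'
from h import *
a=np.radians(6); M=np.array([[np.cos(a),np.sin(a),0],[-np.sin(a),np.cos(a),0],[0,0,1]])
for n in("side","top"):
    z=np.load(n+"0.npz"); c={k:(z[k] if z[k].ndim else float(z[k])) for k in z}; S=cloud(c)@M.T
    b=(S[...,0]>440)&(S[...,0]<485)&(S[...,1]>-185)&(S[...,1]<-20)&(S[...,2]>134)&(S[...,2]<170)
    Q=S[b]; print(n,len(Q),np.percentile(Q,[2,10,50,90,98],axis=0).round(1).tolist())
    # plinth y extents
    b=(S[...,0]>400)&(S[...,0]<440)&(S[...,2]>22)&(S[...,2]<32)&(S[...,1]>-200)&(S[...,1]<0); Q=S[b]; print("plinth",np.percentile(Q,[1,50,99],axis=0).round(1).tolist())
    b=(S[...,0]>440)&(S[...,0]<465)&(S[...,2]>118)&(S[...,2]<132)&(S[...,1]>-200)&(S[...,1]<0); Q=S[b]; print("posts",np.percentile(Q,[1,50,99],axis=0).round(1).tolist())
    if n=="side":
        o=M@(-c["R"].T@c["t"])
        def cast(u,v,x):
            d=M@c["R"].T@np.array([(u-c["cx"])/c["f"],(v-c["cy"])/c["f"],1]); return (o+d*(x-o[0])/d[0]).round(1)
        C=c["color"].astype(int); g=C[...,1]-C[...,0]
        print("L",g[188:210,286:292].tolist()); print("R",g[196:216,303:309].tolist())
        for u,v in((288.5,194),(288.5,205),(305,201),(305,211),(278,186),(316,202)): print(u,v,cast(u,v,469.5),S[v,int(u)].round(1))
E
```

```text
side 221 [[468.7, -162.5, 134.4], [469.6, -153.4, 136.5], [471.2, -100.3, 143.3], [473.0, -42.2, 149.3], [475.3, -31.6, 150.1]]
plinth [[400.4, -174.0, 22.5], [418.9, -100.2, 26.3], [439.5, -17.0, 29.5]]
posts [[448.6, -162.8, 118.1], [455.7, -144.2, 123.7], [464.6, -26.1, 126.6]]
L [[32, 46, 60, 70, 79, 83], [10, 20, 32, 47, 59, 71], [1, 3, 11, 19, 31, 46], [-3, -1, 2, 5, 11, 20], [-2, -1, 0, 1, 1, 4], [-2, 2, 8, 3, -1, -1], [0, 14, 24, 17, 4, -2], [3, 20, 39, 24, 7, -2], [4, 22, 38, 27, 8, -1], [2, 23, 39, 27, 8, 0], [3, 22, 42, 30, 11, 0], [0, 22, 40, 32, 11, 2], [0, 20, 37, 30, 10, 0], [2, 13, 23, 22, 8, 3], [-1, 5, 12, 14, 7, 0], [0, 5, 13, 14, 6, 1], [0, 4, 12, 12, 5, 0], [-1, 0, 4, 5, 1, 0], [-2, -1, -1, 0, -2, -1], [-1, -1, -1, 0, -1, -3], [-2, -1, -2, -1, -3, -1], [-1, -2, -1, -2, -2, -2]]
R [[33, 45, 56, 70, 80, 88], [9, 20, 32, 49, 63, 76], [0, 3, 11, 20, 33, 48], [-2, -1, 0, 3, 12, 20], [-1, -1, -1, 0, 2, 4], [2, 7, 2, 0, -1, -1], [10, 17, 13, 3, 1, 0], [13, 30, 22, 9, 0, -1], [15, 33, 28, 10, 0, -1], [14, 31, 28, 10, 1, -2], [12, 25, 25, 12, 2, 0], [11, 25, 23, 12, 1, -1], [14, 32, 28, 15, 1, -1], [15, 34, 31, 13, 0, -2], [12, 26, 22, 8, 0, -6], [5, 8, 6, 0, -4, -3], [-2, -1, -2, -4, -5, -5], [-3, -3, -3, -2, -4, -3], [-1, -3, -1, -1, -2, -3], [-2, -1, -3, -3, -2, 0]]
288.5 194 [469.5 -71.1 137.9] [624.   95.2   1.9]
288.5 205 [469.5 -69.1 102.3] [469.8 -66.8 101.2]
305 201 [ 469.5 -131.4  141.1] [ 470.4 -130.5  140.3]
305 211 [ 469.5 -130.7  109.9] [ 454.5 -145.2  123.8]
278 186 [469.5 -31.3 147.2] [471.3 -29.3 145.6]
316 202 [ 469.5 -169.4  154. ] [647.3  -9.1   3.2]
top 146 [[471.0, -159.6, 137.2], [471.1, -151.4, 143.3], [472.9, -96.2, 148.6], [474.7, -38.4, 150.6], [475.5, -29.0, 151.6]]
plinth [[400.5, -170.9, 22.7], [419.9, -92.8, 26.4], [439.6, -14.6, 29.9]]
posts [[451.3, -160.0, 121.0], [457.9, -44.8, 124.3], [464.6, -25.4, 127.1]]
```

Request:
step_arm:
  plan:
    - {"offset":[-60,-50.6,8.8],"rot":[0,0,134.9],"gripper":8.5}
    - {"offset":[-60,-50.6,8.8],"rot":[0,0,134.9],"gripper":8.5}
    - {"offset":[-60,-50.6,8.8],"rot":[0,0,134.9],"gripper":8.5}
    - {"offset":[-60,-50.6,8.8],"rot":[0,0,134.9],"gripper":8.5}
    - {"offset":[-60,-50.6,8.8],"rot":[0,0,134.9],"gripper":8.5}
    - {"offset":[-60,-50.6,8.8],"rot":[0,0,134.9],"gripper":8.5}
    - {"offset":[-60,-50.6,8.8],"rot":[0,0,134.9],"gripper":8.5}
    - {"offset":[-60,-50.6,8.8],"rot":[0,0,134.9],"gripper":8.5}
    - {"offset":[-60,-50.6,8.8],"rot":[0,0,134.9],"gripper":8.5}
    - {"offset":[-60,-50.6,8.8],"rot":[0,0,134.9],"gripper":8.5}
    - {"offset":[-60,-50.6,8.8],"rot":[0,0,134.9],"gripper":8.5}
    - {"offset":[-60,-50.6,8.8],"rot":[0,0,134.9],"gripper":8.5}
  squeeze: 80

```text
time_s: 1.3
eef_pos: [474.8, -51.9, 236.7]
ee_rot: [-0.0, 0.894, 0.449, -0.0]
force: [0.3, 0.8, 0.1]
grip_width: 0.996
grip_force: 0.0
```

The slot rays give a spacing of about 60 mm. The front face is at stand-frame x ≈ 474.8 and the slot centre is near y ≈ -97±2. The panel sits about 7 mm above nominal, so home is near z ≈ 56.

```bash
python3 - <<'E'
from h import *
print(delta((559,-218.5,216),-68)); print(delta((559,-218.5,116),-68))
E
```

```text
(array([-8.341, 16.697,  2.061]), array([-2.000e-02,  0.000e+00,  3.135e+01]))
(array([-8.341, 16.7  , 12.061]), array([-2.000e-02,  0.000e+00,  3.135e+01]))
```

Request:
step_arm:
  plan:
    - {"offset":[-8.34,16.7,2.06],"rot":[0,0,31.35],"gripper":8.5}
    - {"offset":[-8.34,16.7,2.06],"rot":[0,0,31.35],"gripper":8.5}
    - {"offset":[-8.34,16.7,2.06],"rot":[0,0,31.35],"gripper":8.5}
    - {"offset":[-8.34,16.7,2.06],"rot":[0,0,31.35],"gripper":8.5}
    - {"offset":[-8.34,16.7,2.06],"rot":[0,0,31.35],"gripper":8.5}
    - {"offset":[-8.34,16.7,2.06],"rot":[0,0,31.35],"gripper":5}
    - {"offset":[-8.34,16.7,2.06],"rot":[0,0,31.35],"gripper":5}
    - {"offset":[-8.34,16.7,2.06],"rot":[0,0,31.35],"gripper":5}

```text
time_s: 2.1
eef_pos: [559.6, -214.8, 216.9]
ee_rot: [0.0, 0.981, 0.195, 0.0]
force: [0.4, -0.2, 0.6]
grip_width: 0.591
grip_force: 0.0
```

```bash
python3 - <<'E'
from h import *
s=sense(); print(s["eef_pos"],s["grip_width"],delta((559,-218.5,116),-68))
E
```

```text
[ 559.57479694 -214.76640691  216.85625298] 0.5909711335568806 (array([-0.197,  0.322, 10.086]), array([ 0.01, -0.01,  0.48]))
```

Request:
step_arm:
  plan:
    - {"offset":[-0.2,0.32,3],"rot":[0,0,0.5],"gripper":5}
    - {"offset":[-0.2,0.32,6],"rot":[0,0,0.5],"gripper":5}
    - {"offset":[-0.2,0.32,6],"rot":[0,0,0.5],"gripper":5}
    - {"offset":[-0.2,0.32,6],"rot":[0,0,0.5],"gripper":5}

```text
time_s: 2.5
eef_pos: [559.3, -219.2, 157.5]
ee_rot: [0.0, 0.982, 0.19, 0.0]
force: [0.6, 0.3, 0.0]
grip_width: 0.585
grip_force: 0.0
```

```bash
python3 - <<'E'
from h import *
s=sense(); print(s["eef_pos"],s["force"],s["dq"].round(4),delta((559,-218.5,116),-68))
E
```

```text
[ 559.29142333 -219.15251577  157.45210025] [0.56273329 0.31504331 0.04251494] [-0.0023 -0.0231 -0.0264 -0.0011 -0.0044  0.0013] (array([-4.000e-03, -7.300e-02,  4.145e+00]), array([ 0.02, -0.02, -0.07]))
```

Request:
step_arm:
  plan:
    - {"offset":[0,-0.07,2],"rot":[0,0,0],"gripper":5}
    - {"offset":[0,-0.07,4.1],"rot":[0,0,0],"gripper":5}
    - {"offset":[0,-0.07,4.1],"rot":[0,0,0],"gripper":5}
    - {"offset":[0,-0.07,4.1],"rot":[0,0,0],"gripper":5}
    - {"offset":[0,-0.07,4.1],"rot":[0,0,0],"gripper":0.5}
    - {"offset":[0,-0.07,4.1],"rot":[0,0,0],"gripper":0.5}
    - {"offset":[0,-0.07,4.1],"rot":[0,0,0],"gripper":0.5}
    - {"offset":[0,-0.07,4.1],"rot":[0,0,0],"gripper":0.5}
    - {"offset":[0,-0.07,4.1],"rot":[0,0,0],"gripper":0.5}
    - {"offset":[0,-0.07,4.1],"rot":[0,0,0],"gripper":0.5}
    - {"offset":[0,-0.07,4.1],"rot":[0,0,0],"gripper":0.5}
  squeeze: 100

```text
time_s: 3.6
eef_pos: [559.1, -219.0, 116.5]
ee_rot: [0.0, 0.982, 0.19, 0.0]
force: [-0.4, 1.6, 5.9]
grip_width: 0.098
grip_force: 98.3
```

```bash
python3 - <<'E'
from h import *
s=sense(); print(s["eef_pos"],s["force"],s["grip_width"]*85.4,s["grip_force"])
E
```

```text
[ 559.14011256 -219.00908347  116.49577269] [-0.37015718  1.62488112  5.93774008] 8.406781075844771 98.33755373954773
```

Request:
step_arm:
  plan:
    - {"offset":[0,0,-3],"rot":[0,0,0],"gripper":0.5}
    - {"offset":[0,0,-8],"rot":[0,0,0],"gripper":0.5}
    - {"offset":[0,0,-8],"rot":[0,0,0],"gripper":0.5}
    - {"offset":[0,0,-8],"rot":[0,0,0],"gripper":0.5}
    - {"offset":[0,0,-8],"rot":[0,0,0],"gripper":0.5}

```text
time_s: 4.1
eef_pos: [558.1, -218.5, 193.5]
ee_rot: [-0.001, 0.982, 0.19, -0.001]
force: [-0.6, 0.1, -4.9]
grip_width: 0.095
grip_force: 98.7
```

```bash
python3 - <<'E'
from h import *
s=sense(); print(s["eef_pos"],s["force"],s["grip_width"]*85.4,delta((551,-39.6,196.5),-84))
E
```

```text
[ 558.12387884 -218.48952256  193.47440255] [-0.57816049  0.13204619 -4.89972343] 8.104033848008733 (array([  6.005, -16.867,  -0.265]), array([-0.16,  0.15, 15.88]))
```

Request:
step_arm:
  plan:
    - {"offset":[1,-3,0],"rot":[0,0,3],"gripper":0.5}
    - {"offset":[2.5,-7,0],"rot":[0,0,8],"gripper":0.5}
    - {"offset":[4,-11,-0.1],"rot":[0,0,12],"gripper":0.5}
    - {"offset":[5.2,-15,-0.1],"rot":[0,0,15.9],"gripper":0.5}
    - {"offset":[6,-16.87,-0.1],"rot":[0,0,15.9],"gripper":0.5}
    - {"offset":[6,-16.87,-0.1],"rot":[0,0,15.9],"gripper":0.5}
    - {"offset":[6,-16.87,-0.1],"rot":[0,0,15.9],"gripper":0.5}
    - {"offset":[6,-16.87,-0.1],"rot":[0,0,15.9],"gripper":0.5}

```text
time_s: 4.9
eef_pos: [551.5, -40.8, 195.6]
ee_rot: [-0.0, 0.999, 0.052, -0.001]
force: [0.0, 0.5, -4.3]
grip_width: 0.102
grip_force: 99.0
```

```bash
python3 - <<'E'
from h import *
s=sense(); print(s["eef_pos"],s["force"],s["grip_width"]*85.4,delta((551,-39.6,196.5),-84))
for n in("top","side"):
    c=cam(n); np.savez(f"{n}1.npz",**{k:c[k] for k in("color","depth","f","cx","cy","R","t")})
    r=(slice(175,275),slice(255,380)) if n=="top" else (slice(140,240),slice(250,375))
    I=cv2.resize(c["color"][r],None,fx=4.8,fy=3*1.6,interpolation=2)[...,::-1]
    cv2.imwrite(f"pics/{n}1.png",I)
a=cv2.imread("pics/top1.png"); b=cv2.imread("pics/side1.png")
cv2.imwrite("pics/both1.png",cv2.resize(np.vstack([a,b]),None,fx=.62,fy=.62,interpolation=cv2.INTER_AREA))
E
```

```text
[551.4706916 -40.823709  195.603862 ] [ 0.01007173  0.49340798 -4.26087752] 8.739541018784031 (array([-0.034, -0.127, -0.09 ]), array([-0.02,  0.08, -0.07]))
```

View pics/both1.png

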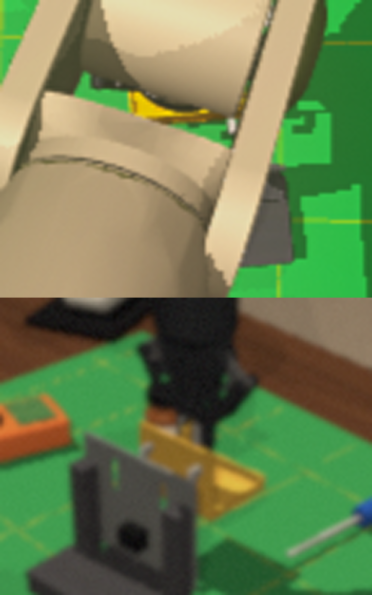

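The side view shows the gripped ledge upright behind the panel with its tabs facing it. The plate's top-left corner is at about (297,181). The arm hides most of the top view. I'll measure the ledge in the side camera relative to the slots.

```bash
python3 - <<'E'
from h import *
a=np.radians(6); M=np.array([[np.cos(a),np.sin(a),0],[-np.sin(a),np.cos(a),0],[0,0,1]])
z=np.load("side1.npz"); c={k:(z[k] if z[k].ndim else float(z[k])) for k in z}; S=cloud(c)@M.T
tcp=M@sense()["eef_pos"]; print("tcp in stand",tcp)
hsv=cv2.cvtColor(c["color"],cv2.COLOR_RGB2HSV)
m=cv2.inRange(hsv,(15,90,40),(34,255,255))>0
b=m&(S[...,2]>60)&(S[...,0]>500)&(S[...,0]<525)&(S[...,1]>-170)&(S[...,1]<-30)
Q=S[b]; print(len(Q),np.percentile(Q,[1,5,50,95,99],axis=0).round(1).tolist())
f=np.linalg.lstsq(np.c_[Q[:,1:],np.ones(len(Q))],Q[:,0],rcond=None)[0]; print("plane slopes (yaw rel, tilt) deg",np.degrees(np.arctan(f[:2])), "x at centre",f@[-100,120,1])
o=M@(-c["R"].T@c["t"])
def cast(u,v,x):
    d=M@c["R"].T@np.array([(u-c["cx"])/c["f"],(v-c["cy"])/c["f"],1]); return (o+d*(x-o[0])/d[0]).round(1)
I=cv2.resize(c["color"][170:220,285:345],None,fx=13,fy=12,interpolation=2)[...,::-1]; cv2.imwrite("pics/z1.png",I)
x=tcp[0]-29
vs,us=np.where(b); 
for n,i in(("left",us.argmin()),("right",us.argmax()),("up",vs.argmin())): print(n,us[i],vs[i],cast(us[i],vs[i],x))
E
```

```text
tcp in stand [544.26483509 -98.34456842 195.96511967]
680 [[501.0, -167.5, 83.8], [502.9, -164.7, 95.4], [515.5, -140.5, 151.8], [522.1, -72.7, 407.1], [524.4, -58.8, 412.7]]
plane slopes (yaw rel, tilt) deg [-1.71693846 -1.15776377] x at centre 515.8067488331704
left 297 182 [515.3 -58.4 150.6]
right 331 99 [ 515.3 -174.   406.1]
up 327 92 [ 515.3 -162.1  419.4]
```

View pics/z1.png

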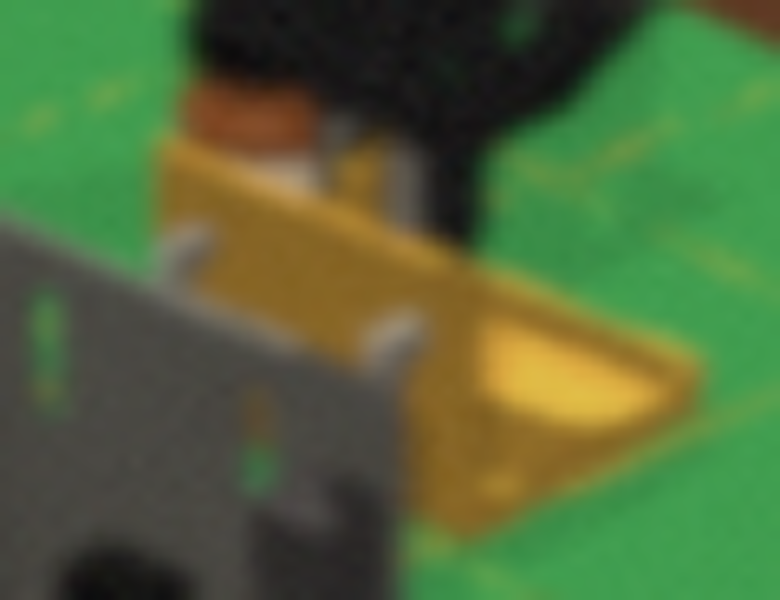

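The zoom shows the slots at u = 288.2 and 304.4. The plate's back-face corners are about (163,142), (480,262) and (460,540) in zoom px.

```bash
python3 - <<'E'
from h import *
a=np.radians(6); M=np.array([[np.cos(a),np.sin(a),0],[-np.sin(a),np.cos(a),0],[0,0,1]])
z=np.load("side1.npz"); c={k:(z[k] if z[k].ndim else float(z[k])) for k in z}
o=M@(-c["R"].T@c["t"])
def cast(p,q,x):
    u=285+(p+.5)/13-.5; v=170+(q+.5)/12-.5
    d=M@c["R"].T@np.array([(u-c["cx"])/c["f"],(v-c["cy"])/c["f"],1]); return (o+d*(x-o[0])/d[0]).round(1)
for n,p,q,x in(("TL",158,142,515.3),("TR",478,265,515.3),("BR",462,540,515.3),("stemL",205,238,515.3),("stemR",422,325,515.3),("slotL",48,350,472.8),("slotLtop",48,285,471),("slotLbot",48,415,474.8),("slotRtop",258,385,471),("slotRmid",258,440,472.8),("slotRbot",258,495,474.8),("panelTR",398,385,472)): print(n,cast(p,q,x))
# green-ness column profiles for slot width centre
C=c["color"].astype(float)
for nm,v0,v1,u0,u1 in(("L",195,203,284,293),("R",203,210,300,309)):
    # departure from panel grey: colour saturation
    w=C[v0:v1,u0:u1].max(2)-C[v0:v1,u0:u1].min(2); w=w.sum(0); w-=w.min(); print(nm,(w*np.arange(u0,u1)).sum()/w.sum(),w.round())
E
```

```text
TL [515.3 -57.3 152.1]
TR [ 515.3 -146.9  155. ]
BR [ 515.3 -142.9   81.2]
stemL [515.3 -70.3 131.8]
stemR [ 515.3 -131.8  133.5]
slotL [472.8 -65.7 119.4]
slotLtop [471.  -68.6 138.4]
slotLbot [474.8 -62.5  99.8]
slotRtop [ 471.  -127.7  136.9]
slotRmid [ 472.8 -125.6  121.1]
slotRbot [ 474.8 -123.3  104.7]
panelTR [ 472.  -164.3  151.8]
L 288.2345360824742 [  0.   3.  29. 159. 286. 213.  70.   9.   7.]
R 304.40384615384613 [  0.   6.  12.  78. 182. 165.  69.   5.   3.]
```

Request:
step_arm:
  plan:
    - {"offset":[-1,-0.36,0.1],"rot":[0,0,0],"gripper":0.5}
    - {"offset":[-1.8,-0.36,0.1],"rot":[0,0,0],"gripper":0.5}
    - {"offset":[-2.2,-0.36,0.1],"rot":[0,0,0],"gripper":0.5}
    - {"offset":[-2.2,-0.36,0.1],"rot":[0,0,0],"gripper":0.5}
    - {"offset":[-2.2,-0.36,0.1],"rot":[0,0,0],"gripper":0.5}
    - {"offset":[-2.2,-0.36,0.1],"rot":[0,0,0],"gripper":0.5}

```text
time_s: 5.6
eef_pos: [529.6, -38.8, 195.5]
ee_rot: [0.0, 0.999, 0.052, 0.0]
force: [-0.1, 0.3, -4.6]
grip_width: 0.1
grip_force: 98.9
```

```bash
cat > st.py <<'E'
from h import *
a=np.radians(6); M=np.array([[np.cos(a),np.sin(a),0],[-np.sin(a),np.cos(a),0],[0,0,1]])
s=sense(); print("tcp_s",(M@s["eef_pos"]).round(2),"F_s",(M@s["force"]).round(2),"T_s",(M@s["wrist_torque"]).round(2),"w",round(s["grip_width"]*85.4,1),"t",s["time_s"],"rot",delta(s["eef_pos"],-84)[1])
E
python3 st.py
```

```text
tcp_s [522.67 -93.99 195.51] F_s [-0.04  0.27 -4.63] T_s [-0.04 -0.01 -0.01] w 8.5 t 5.6 rot [ 0.01 -0.02 -0.03]
```

Request:
step_arm:
  plan:
    - {"offset":[-0.15,0.05,0],"rot":[0,0,0],"gripper":0.5}
    - {"offset":[-0.3,0.05,0],"rot":[0,0,0],"gripper":0.5}
    - {"offset":[-0.45,0.05,0],"rot":[0,0,0],"gripper":0.5}
    - {"offset":[-0.6,0.05,0],"rot":[0,0,0],"gripper":0.5}
    - {"offset":[-0.6,0.05,0],"rot":[0,0,0],"gripper":0.5}

```text
time_s: 6.1
eef_pos: [523.3, -39.8, 195.5]
ee_rot: [-0.0, 0.999, 0.052, -0.0]
force: [-0.7, 0.1, -4.1]
grip_width: 0.104
grip_force: 98.9
```

```bash
python3 st.py
```

```text
tcp_s [516.26 -94.3  195.46] F_s [-0.73  0.13 -4.13] T_s [ 0.01 -0.03 -0.05] w 8.9 t 6.1 rot [-0.    0.01 -0.02]
```

Request:
step_arm:
  plan:
    - {"offset":[-0.1,0,0],"rot":[0,0,0],"gripper":0.5}
    - {"offset":[-0.2,0,0],"rot":[0,0,0],"gripper":0.5}
    - {"offset":[-0.3,0,0],"rot":[0,0,0],"gripper":0.5}
    - {"offset":[-0.3,0,0],"rot":[0,0,0],"gripper":0.5}

```text
time_s: 6.5
eef_pos: [520.4, -40.1, 195.5]
ee_rot: [-0.0, 0.999, 0.052, -0.0]
force: [0.6, -0.1, -4.4]
grip_width: 0.105
grip_force: 98.9
```

```bash
python3 st.py
```

```text
tcp_s [513.33 -94.32 195.45] F_s [ 0.63 -0.18 -4.44] T_s [-0.04  0.01 -0.01] w 8.9 t 6.5 rot [-0.    0.   -0.02]
```

Request:
step_arm:
  plan:
    - {"offset":[-0.15,0,0],"rot":[0,0,0],"gripper":0.5}
    - {"offset":[-0.3,0,0],"rot":[0,0,0],"gripper":0.5}
    - {"offset":[-0.45,0,0],"rot":[0,0,0],"gripper":0.5}
    - {"offset":[-0.6,0,0],"rot":[0,0,0],"gripper":0.5}
    - {"offset":[-0.6,0,0],"rot":[0,0,0],"gripper":0.5}

```text
time_s: 7.0
eef_pos: [514.3, -40.8, 195.5]
ee_rot: [0.0, 0.999, 0.052, -0.0]
force: [0.1, 0.1, -5.7]
grip_width: 0.102
grip_force: 98.9
```

```bash
python3 st.py
```

```text
tcp_s [507.27 -94.35 195.48] F_s [ 0.12  0.1  -5.69] T_s [ 0.01 -0.04  0.03] w 8.7 t 7.0 rot [ 0.    0.   -0.02]
```

Nothing has blocked the tabs, so they are through the slots. I'll creep in until the plate touches the panel.

Request:
step_arm:
  plan:
    - {"offset":[-0.1,0,0],"rot":[0,0,0],"gripper":0.5}
    - {"offset":[-0.2,0,0],"rot":[0,0,0],"gripper":0.5}
    - {"offset":[-0.3,0,0],"rot":[0,0,0],"gripper":0.5}
    - {"offset":[-0.3,0,0],"rot":[0,0,0],"gripper":0.5}

```text
time_s: 7.4
eef_pos: [511.4, -41.1, 195.4]
ee_rot: [-0.0, 0.999, 0.052, -0.0]
force: [-0.4, -0.3, -4.7]
grip_width: 0.099
grip_force: 98.9
```

```bash
python3 st.py
```

```text
tcp_s [504.33 -94.32 195.44] F_s [-0.41 -0.23 -4.69] T_s [ 0.01 -0.04 -0.02] w 8.5 t 7.4 rot [-0.    0.01 -0.02]
```

Request:
step_arm:
  plan:
    - {"offset":[-0.05,0,0],"rot":[0,0,0],"gripper":0.5}
    - {"offset":[-0.1,0,0],"rot":[0,0,0],"gripper":0.5}
    - {"offset":[-0.15,0,0],"rot":[0,0,0],"gripper":0.5}
    - {"offset":[-0.15,0,0],"rot":[0,0,0],"gripper":0.5}

```text
time_s: 7.8
eef_pos: [510.2, -41.2, 195.5]
ee_rot: [0.0, 0.999, 0.052, 0.0]
force: [1.7, 0.5, -5.3]
grip_width: 0.096
grip_force: 98.9
```

```bash
python3 st.py
```

```text
tcp_s [503.06 -94.33 195.48] F_s [ 1.77  0.31 -5.28] T_s [-0.01 -0.3   0.03] w 8.2 t 7.8 rot [ 0.   -0.03 -0.02]
```

Request:
step_arm:
  plan:
    - {"offset":[0.06,0,0.1],"rot":[0,0,0],"gripper":0.5}
    - {"offset":[0.06,0,0.2],"rot":[0,0,0],"gripper":0.5}
    - {"offset":[0.06,0,0.3],"rot":[0,0,0],"gripper":0.5}
    - {"offset":[0.06,0,0.4],"rot":[0,0,0],"gripper":0.5}
    - {"offset":[0.06,0,0.4],"rot":[0,0,0],"gripper":0.5}

```text
time_s: 8.3
eef_pos: [510.6, -41.2, 191.3]
ee_rot: [-0.0, 0.999, 0.052, -0.0]
force: [0.6, 0.0, -4.7]
grip_width: 0.101
grip_force: 98.9
```

```bash
python3 st.py
```

```text
tcp_s [503.46 -94.33 191.28] F_s [ 0.64 -0.02 -4.71] T_s [ 0.03 -0.03 -0.03] w 8.6 t 8.3 rot [-0.01  0.02 -0.02]
```

Request:
step_arm:
  plan:
    - {"offset":[0,0,0.1],"rot":[0,0,0],"gripper":0.5}
    - {"offset":[0,0,0.2],"rot":[0,0,0],"gripper":0.5}
    - {"offset":[0,0,0.3],"rot":[0,0,0],"gripper":0.5}
    - {"offset":[0,0,0.3],"rot":[0,0,0],"gripper":0.5}

```text
time_s: 8.7
eef_pos: [510.6, -41.2, 188.3]
ee_rot: [-0.0, 0.999, 0.052, -0.0]
force: [-0.1, 0.3, -4.0]
grip_width: 0.104
grip_force: 98.9
```

```bash
python3 st.py
```

```text
tcp_s [503.48 -94.31 188.29] F_s [-0.03  0.26 -3.97] T_s [-0.   -0.03  0.01] w 8.8 t 8.7 rot [-0.01  0.01 -0.02]
```

Request:
step_arm:
  plan:
    - {"offset":[0,0,0.1],"rot":[0,0,0],"gripper":0.5}
    - {"offset":[0,0,0.2],"rot":[0,0,0],"gripper":0.5}
    - {"offset":[0,0,0.3],"rot":[0,0,0],"gripper":0.5}
    - {"offset":[0,0,0.3],"rot":[0,0,0],"gripper":0.5}

```text
time_s: 9.1
eef_pos: [511.1, -41.3, 185.8]
ee_rot: [0.0, 0.999, 0.052, 0.001]
force: [3.6, -0.3, -2.4]
grip_width: 0.1
grip_force: 99.3
```

```bash
python3 st.py
```

```text
tcp_s [504.02 -94.47 185.8 ] F_s [ 3.56 -0.67 -2.45] T_s [-0.04 -0.69  0.04] w 8.6 t 9.1 rot [ 0.03 -0.11 -0.02]
```

Latch contact: Fx is rising and the vertical load is easing. I'll press on in small steps.

Request:
step_arm:
  plan:
    - {"offset":[0,0,0.1],"rot":[0,0,0],"gripper":0.5}
    - {"offset":[0,0,0.2],"rot":[0,0,0],"gripper":0.5}
    - {"offset":[0,0,0.2],"rot":[0,0,0],"gripper":0.5}

```text
time_s: 9.4
eef_pos: [511.1, -41.3, 183.8]
ee_rot: [0.0, 0.999, 0.052, 0.001]
force: [5.4, 0.0, 2.2]
grip_width: 0.095
grip_force: 99.9
```

```bash
python3 st.py
```

```text
tcp_s [504.01 -94.52 183.84] F_s [ 5.33 -0.51  2.15] T_s [-0.12 -0.98 -0.09] w 8.1 t 9.4 rot [ 0.04 -0.1  -0.02]
```

Request:
step_arm:
  plan:
    - {"offset":[0,0,0.1],"rot":[0,0,0],"gripper":0.5}
    - {"offset":[0,0,0.2],"rot":[0,0,0],"gripper":0.5}
    - {"offset":[0,0,0.2],"rot":[0,0,0],"gripper":0.5}

```text
time_s: 9.7
eef_pos: [511.3, -41.3, 182.0]
ee_rot: [0.0, 0.999, 0.052, 0.001]
force: [6.0, 0.8, 1.9]
grip_width: 0.101
grip_force: 100.0
```

```bash
python3 st.py
```

```text
tcp_s [504.14 -94.52 181.96] F_s [6.04 0.2  1.93] T_s [ 0.   -1.19  0.01] w 8.6 t 9.7 rot [ 0.04 -0.13 -0.02]
```

Request:
step_arm:
  plan:
    - {"offset":[0,0,0.1],"rot":[0,0,0],"gripper":0.5}
    - {"offset":[0,0,0.2],"rot":[0,0,0],"gripper":0.5}
    - {"offset":[0,0,0.3],"rot":[0,0,0],"gripper":0.5}
    - {"offset":[0,0,0.3],"rot":[0,0,0],"gripper":0.5}

```text
time_s: 10.1
eef_pos: [511.1, -41.2, 178.4]
ee_rot: [0.0, 0.999, 0.052, 0.001]
force: [7.2, 0.3, -3.9]
grip_width: 0.101
grip_force: 99.1
```

```bash
python3 st.py
```

```text
tcp_s [503.99 -94.43 178.37] F_s [ 7.18 -0.42 -3.92] T_s [-0.04 -1.52  0.04] w 8.6 t 10.1 rot [ 0.02 -0.1  -0.03]
```

Request:
step_arm:
  plan:
    - {"offset":[0,0,0.1],"rot":[0,0,0],"gripper":0.5}
    - {"offset":[0,0,0.2],"rot":[0,0,0],"gripper":0.5}
    - {"offset":[0,0,0.3],"rot":[0,0,0],"gripper":0.5}
    - {"offset":[0,0,0.4],"rot":[0,0,0],"gripper":0.5}
    - {"offset":[0,0,0.4],"rot":[0,0,0],"gripper":0.5}

```text
time_s: 10.6
eef_pos: [511.1, -41.2, 174.3]
ee_rot: [0.0, 0.999, 0.052, 0.001]
force: [6.1, 0.5, -4.3]
grip_width: 0.102
grip_force: 99.1
```

```bash
python3 st.py
```

```text
tcp_s [503.99 -94.42 174.29] F_s [ 6.15 -0.13 -4.25] T_s [-0.09 -1.55  0.03] w 8.7 t 10.6 rot [ 0.02 -0.09 -0.03]
```

Request:
step_arm:
  plan:
    - {"offset":[0,0,0.1],"rot":[0,0,0],"gripper":0.5}
    - {"offset":[0,0,0.2],"rot":[0,0,0],"gripper":0.5}
    - {"offset":[0,0,0.3],"rot":[0,0,0],"gripper":0.5}
    - {"offset":[0,0,0.3],"rot":[0,0,0],"gripper":0.5}

```text
time_s: 11.0
eef_pos: [510.3, -41.1, 170.8]
ee_rot: [-0.0, 0.999, 0.052, -0.001]
force: [3.1, 0.3, -5.6]
grip_width: 0.103
grip_force: 98.8
```

```bash
python3 st.py
```

```text
tcp_s [503.18 -94.22 170.81] F_s [ 3.07  0.01 -5.65] T_s [-0.08 -0.67 -0.03] w 8.8 t 11.0 rot [-0.03  0.08 -0.02]
```

Fx dropped, so the latch is likely snapping out. I'll go down gently until it seats.

Request:
step_arm:
  plan:
    - {"offset":[0,0,0.05],"rot":[0,0,0],"gripper":0.5}
    - {"offset":[0,0,0.1],"rot":[0,0,0],"gripper":0.5}
    - {"offset":[0,0,0.1],"rot":[0,0,0],"gripper":0.5}

```text
time_s: 11.3
eef_pos: [510.3, -41.1, 170.1]
ee_rot: [-0.0, 0.999, 0.052, -0.001]
force: [1.3, 0.8, -4.2]
grip_width: 0.101
grip_force: 98.9
```

```bash
python3 st.py
```

```text
tcp_s [503.18 -94.21 170.09] F_s [ 1.36  0.7  -4.21] T_s [ 0.02 -0.36 -0.05] w 8.6 t 11.3 rot [-0.02  0.07 -0.01]
```

Request:
step_arm:
  plan:
    - {"offset":[0,0,0.05],"rot":[0,0,0],"gripper":0.5}
    - {"offset":[0,0,0.1],"rot":[0,0,0],"gripper":0.5}
    - {"offset":[0,0,0.1],"rot":[0,0,0],"gripper":0.5}

```text
time_s: 11.6
eef_pos: [510.4, -41.2, 169.4]
ee_rot: [-0.0, 0.999, 0.052, -0.0]
force: [-0.2, 0.3, -2.4]
grip_width: 0.1
grip_force: 99.5
```

```bash
python3 st.py
```

```text
tcp_s [503.31 -94.28 169.4 ] F_s [-0.12  0.31 -2.41] T_s [ 0.04 -0.02 -0.05] w 8.6 t 11.6 rot [-0.01  0.05 -0.02]
```

Request:
step_arm:
  plan:
    - {"offset":[0,0,0.05],"rot":[0,0,0],"gripper":0.5}
    - {"offset":[0,0,0.05],"rot":[0,0,0],"gripper":0.5}
    - {"offset":[0,0,0.05],"rot":[0,0,0],"gripper":0.5}

```text
time_s: 11.9
eef_pos: [510.5, -41.1, 169.2]
ee_rot: [0.0, 0.999, 0.052, -0.0]
force: [-2.3, 1.2, 3.2]
grip_width: 0.101
grip_force: 100.0
```

```bash
python3 st.py
```

```text
tcp_s [503.42 -94.29 169.21] F_s [-2.21  1.42  3.21] T_s [ 0.16  0.62 -0.01] w 8.6 t 11.9 rot [-0.    0.02 -0.01]
```

Contact is now stiff at z ≈ 169.2 with about 8 N. I'll press a little more, then test the lock with a small lift.

Request:
step_arm:
  plan:
    - {"offset":[0,0,0.05],"rot":[0,0,0],"gripper":0.5}
    - {"offset":[0,0,0.05],"rot":[0,0,0],"gripper":0.5}
    - {"offset":[0,0,0.05],"rot":[0,0,0],"gripper":0.5}

```text
time_s: 12.2
eef_pos: [510.6, -41.2, 169.0]
ee_rot: [0.0, 0.999, 0.052, 0.0]
force: [-4.2, 0.7, 8.0]
grip_width: 0.101
grip_force: 101.1
```

```bash
python3 st.py
```

```text
tcp_s [503.51 -94.32 169.05] F_s [-4.11  1.13  7.98] T_s [ 0.27  0.9  -0.03] w 8.6 t 12.2 rot [ 0.01 -0.   -0.01]
```

Request:
step_arm:
  plan:
    - {"offset":[0,0,0],"rot":[0,0,0],"gripper":0.5}
    - {"offset":[0,0,-0.1],"rot":[0,0,0],"gripper":0.5}
    - {"offset":[0,0,-0.2],"rot":[0,0,0],"gripper":0.5}
    - {"offset":[0,0,-0.3],"rot":[0,0,0],"gripper":0.5}
    - {"offset":[0,0,-0.3],"rot":[0,0,0],"gripper":0.5}

```text
time_s: 12.7
eef_pos: [510.5, -41.1, 171.0]
ee_rot: [-0.0, 0.999, 0.052, -0.0]
force: [0.6, 0.2, -7.0]
grip_width: 0.1
grip_force: 98.7
```

```bash
python3 st.py
```

```text
tcp_s [503.37 -94.27 170.99] F_s [ 0.56  0.1  -7.04] T_s [-0.02 -0.05  0.03] w 8.6 t 12.7 rot [-0.02  0.04 -0.02]
```

Request:
step_arm:
  plan:
    - {"offset":[0,0,-0.1],"rot":[0,0,0],"gripper":0.5}
    - {"offset":[0,0,-0.1],"rot":[0,0,0],"gripper":0.5}

```text
time_s: 12.9
eef_pos: [510.3, -41.1, 171.3]
ee_rot: [-0.0, 0.999, 0.052, -0.001]
force: [3.6, -1.2, -19.0]
grip_width: 0.097
grip_force: 97.6
```

```bash
python3 st.py
```

```text
tcp_s [503.17 -94.23 171.3 ] F_s [  3.44  -1.56 -18.96] T_s [-0.21 -0.65  0.02] w 8.3 t 12.9 rot [-0.04  0.09 -0.02]
```

It is locked: the lift stops hard at -19 N. I'll set it back home, let go and retreat up.

Request:
step_arm:
  plan:
    - {"offset":[0,0,0.1],"rot":[0,0,0],"gripper":0.5}
    - {"offset":[0,0,0.2],"rot":[0,0,0],"gripper":0.5}
    - {"offset":[0,0,0.3],"rot":[0,0,0],"gripper":0.5}
    - {"offset":[0,0,0.38],"rot":[0,0,0],"gripper":0.5}
    - {"offset":[0,0,0.38],"rot":[0,0,0],"gripper":0.5}

```text
time_s: 13.4
eef_pos: [511.0, -41.3, 169.4]
ee_rot: [0.0, 0.999, 0.052, 0.001]
force: [-0.6, 0.4, 1.1]
grip_width: 0.103
grip_force: 100.6
```

```bash
python3 st.py
```

```text
tcp_s [503.84 -94.44 169.37] F_s [-0.55  0.45  1.12] T_s [ 0.07  0.15 -0.02] w 8.8 t 13.4 rot [ 0.03 -0.07 -0.01]
```

Request:
step_arm:
  plan:
    - {"offset":[0,0,-0.05],"rot":[0,0,0],"gripper":0.5}
    - {"offset":[0,0,-0.05],"rot":[0,0,0],"gripper":2}
    - {"offset":[0,0,-0.05],"rot":[0,0,0],"gripper":4}
    - {"offset":[0,0,-0.05],"rot":[0,0,0],"gripper":5}
    - {"offset":[0,0,-0.05],"rot":[0,0,0],"gripper":5}
    - {"offset":[0,0,-0.05],"rot":[0,0,0],"gripper":5}
    - {"offset":[0,0,-0.05],"rot":[0,0,0],"gripper":5}

```text
time_s: 14.1
eef_pos: [510.6, -41.2, 169.2]
ee_rot: [0.0, 0.999, 0.052, 0.0]
force: [-0.7, 0.6, 0.2]
grip_width: 0.584
grip_force: 0.0
```

```bash
python3 st.py
```

```text
tcp_s [503.55 -94.33 169.18] F_s [-0.64  0.7   0.24] T_s [-0.03  0.02  0.02] w 49.9 t 14.1 rot [ 0.   -0.   -0.01]
```

Request:
step_arm:
  plan:
    - {"offset":[0,0,-2],"rot":[0,0,0],"gripper":5}
    - {"offset":[0,0,-5],"rot":[0,0,0],"gripper":5}
    - {"offset":[0,0,-9],"rot":[0,0,0],"gripper":5}
    - {"offset":[0,0,-13],"rot":[0,0,0],"gripper":5}
    - {"offset":[0,-5,-15],"rot":[0,0,0],"gripper":5}
    - {"offset":[0,-10,-15],"rot":[0,0,0],"gripper":5}
    - {"offset":[0,-15,-15],"rot":[0,0,0],"gripper":5}
    - {"offset":[0,-20,-15],"rot":[0,0,0],"gripper":5}
    - {"offset":[0,-25,-15],"rot":[0,0,0],"gripper":5}
    - {"offset":[0,-25,-15],"rot":[0,0,0],"gripper":5}
    - {"offset":[0,-25,-15],"rot":[0,0,0],"gripper":5}

```text
time_s: 15.2
eef_pos: [484.3, 208.3, 319.0]
ee_rot: [0.0, 0.999, 0.053, -0.0]
force: [-0.6, -0.1, -0.9]
grip_width: 0.588
grip_force: 0.0
```

```bash
python3 - <<'E'
from h import *
s=sense(); print(s["eef_pos"],s["force"])
t=cam("top"); c=cam("side")
A=cv2.resize(t["color"][170:280,270:400],(600,508),interpolation=2)[:,:,::-1]
B=cv2.resize(c["color"][160:250,255:345],(508,508),interpolation=2)[:,:,::-1]
cv2.imwrite("pics/end.png",cv2.resize(np.hstack([A,B]),(790,362),interpolation=cv2.INTER_AREA))
a=np.radians(6); M=np.array([[np.cos(a),np.sin(a),0],[-np.sin(a),np.cos(a),0],[0,0,1]])
S=cloud(t)@M.T; m=cv2.inRange(cv2.cvtColor(t["color"],cv2.COLOR_RGB2HSV),(18,110,40),(32,255,255))>0
b=m&(abs(S[...,0]-510)<60)&(abs(S[...,1]+95)<70); Q=S[b]; print(np.percentile(Q,[1,5,50,95,99],axis=0).round(1).tolist())
Q=Q[Q[:,2]>127]; print("fin top",np.median(Q,0))
E
```

```text
[484.26371243 208.3257354  318.98075388] [-0.5670303  -0.13182356 -0.94651122]
[[477.6, -137.9, 51.1], [479.3, -134.4, 52.5], [514.1, -94.3, 56.1], [548.2, -53.9, 126.9], [550.4, -50.6, 129.8]]
fin top [504.82371728 -93.81589384 128.24834305]
```

View pics/end.png

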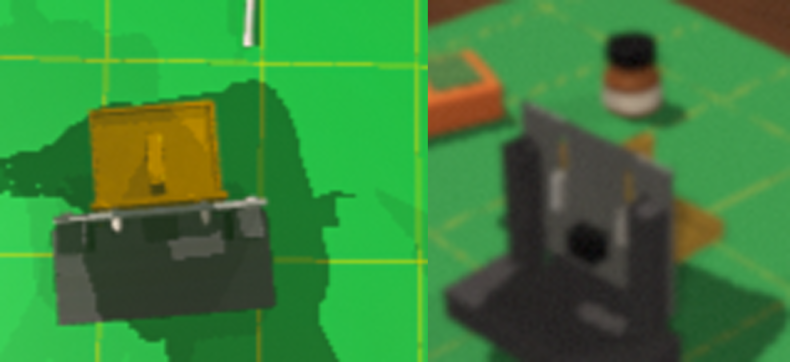

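The ledge hangs flush on the panel. Both tabs show behind the slots (side crop about (557,190) and (622,225)), and the fin top at z = 128 matches home at about 52.5. The lock was felt, the arm is clear, and the other items are undisturbed.

```bash
python3 -c "
from rig import *
print(finish_job())"
```

```text
the job is handed in; nothing more can be done
None
```

The yellow tool ledge hangs on the grey panel with both tabs in the slots, fully home and locked: a test lift stopped hard at the latch. The arm is clear, the multimeter, jar and screwdriver were left alone, and the job is handed in, though no verdict came back.

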